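Charge the spindle feed trough and start the extraction

ROBOT

A 6-joint arm with a two-finger parallel gripper is mounted at the origin on the work surface. World frame = base frame: x ahead of the robot, y to its left, z up, the work surface at z = 0. Lengths are in m, angles in rad, forces in N, time in s.
With the tool pointing down it reaches from about 0.35 to 0.725 m from the base axis. Payload 4.3 kg.
Tool frame: the origin (TCP) lies on the mounting face of the last link; the fingertips stand 173 mm ahead of it and the grasp point (between the pads) lies ahead of it (robot.tcp_to_grasp is the z of the grasp point in the tool frame, in m); z points along the fingers, y is the line along which they close (so a half turn about z gives the same grasp; the last joint's range is limited). The gripper opens to 85 mm and grips with 20 to 120 N. Pads are 22 mm wide; open, the fingers measure 114 mm over their backs; the gripper's body (76 mm by 85 mm) begins 54 mm behind the grasp point. The pads swing forward as they close: fully open they stand 13 mm farther back than shut.
Start: joints at [1.12, 0.377, 0.081, 1.274, 0, 1.46], TCP at [0.192, 0.542, 0.405] pointing down, gripper open.
Joint ranges: [-2.72, 2.72], [-0.84, 1.66], [-1.02, 1.22], [-1.77, 2.12], [-1.37, 1.28], [-3.14, 3.14]. Speed limits (rad/s): [2.57, 2.57, 3.14, 3.14, 3.14, 3.14].

INTERFACE

Orientations are given as a rotation vector (axis times angle).
In Python, from cell import robot, eyes, search_frame, silhouettes gives the robot as it stands.
- The arm moves only by the tool arm_command, never from a script. Its argument "plan" is text: rows parted by semicolons, each of 6 numbers parted by spaces: the shift along the tool's x, y, z normalised to -1 to 1, where 1 is 120 mm, then the turn, a rotation vector about the tool's x, y, z normalised to -1 to 1, where 1 is 30 degrees. A call has 1 to 12 rows; each row is the pose to reach, as a shift and turn from the pose commanded when the call began, along the tool's axes at that moment; what a row does not reach only later rows make up. A row lasts 1/8 s, in which the tool goes at most 62.5 mm and 10.7 degrees, less where a joint would pass 70% of its speed; a pose out of reach is approached as far as the arm can. A call with a number of a shift or a turn outside -1 to 1 is refused whole. A call with a gripper value outside its range is refused whole. "claw" is the opening, from 0 (shut) to 1 (fully open), set as the call begins (left out, the last holds). The fingers move at their own pace and stop on an object; the grip force is fixed at half the most. Time passes only in rows, so rows that repeat a pose let the fingers close. It gives the time, the measured TCP pose, the force, the opening and the grip force at its end, in the units of the state.
- robot.read_state(): the state, without advancing time (a new reading comes with each control period).
- eyes.grab_frame(name): name is "scene" or "side" or "wrist"; returns the picture (420x560x3 uint8, red, green, blue); there is no depth.
- eyes.camera_info(name): a dict with "fx", "fy", "cx", "cy" (pixels), "T" (4x4, takes a point from camera to world coordinates). Camera axes: x right, y down, z forward; pixel columns grow to the right and rows downward; lengths in m; the calibration is good to about 2 mm. A picture is of the moment at which its call begins: read the wrist's pose just before it. camera_info takes no time and is no camera call; for the wrist camera it gives the pose at the moment of the call.
- robot.close_job(): hands the job in; it is judged then, once.
Trained networks look in the newest picture that a camera, given by its name, has taken for a name from the list of things; names that differ only in an ending like _2 or _b are one class to them, and where a whole thing is asked for, a point or a joint stands for the part that bears it (a point fixed in the world has none). Each returns a list of dicts, best first, with "conf" (0 to 1); they miss things now and then, are a little off and sometimes report something else, mostly with a low value. They report only what shows in the picture. A call takes as long as a camera call. They do not tell look-alikes from the thing itself.
- search_frame(camera, label): "location" ([column, row] in pixels, amid what is visible of it).
- silhouettes(camera, label): "pixels" (420x560 bool, what is visible of it) and "location" ([column, row] in pixels, amid what is visible of it).
The state is a dict: "clock": time; "q": joint angles; "joint_velocities": joint speeds; "joint_torque": joint torques, N m; "tcp_pos": TCP position; "tcp_rot": TCP orientation; "ft_force": force on the tool from outside, world axes, zero at the start; "torque": the same for the moment, N m; "finger_gap": finger opening in m; "grasp_force": force on a finger pad.
Only numpy, scipy, OpenCV 4.12 (cv2) and the standard library are available. Lean on these libraries where they do the work, as an engineer would, in place of code of your own. Each camera call takes 0.05 s, during which the arm holds its last target. There are 200 camera calls.

TASK

Get the spraying bench ready: pick up the scoop by its handle and tip its three wooden spindle blanks into the top of the sloping V-trough, so that they slide down the fold and lie in one closed line against the end stop. Set the empty scoop back down flat on the bench, then turn the extraction fan's selector clockwise to its third click counted from the off mark (the large mark). Leave the paint tin, tape roll and glass jar undisturbed.

Things in the scene. Friction and masses are not known exactly. Their poses are not given: they have to be found in the camera images.
- scoop: Loose open aluminium tray scoop, 290 long, 0.28 kg empty. Origin: centre of its underside; +x to its open pouring end, z up. Floor 3 thick, 58 wide, x -145 to 145 mm; side walls 32 high (inside width 52) end at x = 125; back wall closed. Bow handle over the middle. Waxed inside (friction about 0.12): spindles start to slide at about 7 to 13 degrees of tilt.
- scoop_grip (a point): centre of the scoop handle's wooden crossbar, 86 mm above the scoop's underside, above its middle; axes as the scoop. Bar 16 thick (x) x 58 long (y) x 24 tall, between flat uprights at y = +-30.5; pinch its 16 mm from above, fingers closing along the scoop's x. 38 mm are free between the bar and the spindles under it
- scoop_lip (a point): middle of the scoop's pouring lip: end of the floor's upper face, at x = 145, z = 3 mm of the scoop
- trough: Fixed V-trough on a wooden stand: 90-degree aluminium angle, legs 70 x 5 mm, sloping 22 degrees. Origin: on the fold (inside corner) at the face of the end stop, at its LOW end, 35 mm above the bench. +x runs up the fold to the open top end (x = 350), z square to the fold, out of the V, y across. Leg edges at y +-50, z 50 mm. A spindle in the fold has its axis at z = 23 mm
- trough_mouth (a point): the fold's inside corner at the open top end of the trough (trough x = 350), 166 mm above the bench; axes as the trough. The trough is smooth and waxed (friction about 0.12): spindles in the fold slide down to the stop by themselves. The full line is 240 mm long; poured low down or from high above, one spindle may ride up on another and stay there
- spindle_a: turned pale-wood spindle blank, a grooved cylinder 32 dia, 80 long overall with a low domed button at each end, about 0.05 kg; origin at its middle on its axis, x along the axis. Starts in the scoop, rearmost; the three are alike and may lie in the trough in any order
- spindle_b: turned pale-wood spindle blank, a grooved cylinder 32 dia, 80 long overall with a low domed button at each end, about 0.05 kg; origin at its middle on its axis, x along the axis. Starts in the scoop, in the middle; the three are alike and may lie in the trough in any order
- spindle_c: turned pale-wood spindle blank, a grooved cylinder 32 dia, 80 long overall with a low domed button at each end, about 0.05 kg; origin at its middle on its axis, x along the axis. Starts in the scoop, nearest the pouring end; the three are alike and may lie in the trough in any order
- selector (a joint): the fan controller's rotary selector, rad: 0 at off (end stop), growing clockwise seen from above, one click every 0.524 rad (30 degrees), five clicks up to 2.618; springs into the nearest click when let go; detent torque about 0.06 N m. Starts at off or at the first click. Third click: 1.571
- selector_grip (a point): centre of the selector's black bar grip, on its axis, 102 mm above the bench; -x of the point points along the bar to its white index line. Bar 52 long (x) x 14 thick (y), top 14 mm above this point; round skirt 54 dia, top 18 mm below it. Under it a fixed grey box 130 x 170 x 70 mm with six marks on its lid: the large one is off, then the clicks in order
- tin: paint tin with a paper label, 84 dia x 100 high, origin at the centre of its underside; leave it alone
- tape: roll of masking tape lying flat, 110 dia x 36 high, origin at the centre of its underside; leave it alone
- jar: lidded glass jar, 72 dia x 75 high, origin at the centre of its underside; leave it alone
Not all that is in view belongs to the job. What is shaped like the spindle_c but turquoise or yellow is not meant.

How it is judged:
By the outcome, as a careful person would: the job done as asked, in the order asked, and still so for the second after the job is handed in, with the robot touching nothing.
It also fails if it takes over 58 s, if anything falls off the work surface, if the arm or the gripper's body presses on something with over 40 N, if the wrist force passes 120 N, or if a joint passes its speed limit or range.

## Working session

There is one attempt and no reset: what is moved stays moved. The work goes in short steps, Python scripts to look and compute and a tool call to move; the robot and the scene stay as the last step left them, time stands still between calls to the robot, and variables do not carry over. Pictures are saved under pics/ and viewed, at most 10 in all, crops included, and the job is handed in when it is done.

Besides the shell and the picture viewer there is one more tool, called after ">>>" in YAML: its name, and indented under it one key for each argument. arm_command: Moves the arm, as the interface text tells. Scaled input: -1 to 1 covers 120 mm each way for a shift and 30 degrees each way for a turn. Its arguments: {"type":"object","properties":{"plan":{"type":"string"},"claw":{"type":"number"}},"required":["plan"]}

```bash
ls; mkdir -p pics
cat > h.py <<'E'
from cell import robot, eyes, search_frame, silhouettes
import numpy as np, cv2
from scipy.spatial.transform import Rotation as R
def ray(cam,px):
    c=eyes.camera_info(cam);T=np.array(c["T"])
    d=T[:3,:3]@np.array([(px[0]-c["cx"])/c["fx"],(px[1]-c["cy"])/c["fy"],1])
    return T[:3,3],d/np.linalg.norm(d)
def onz(cam,px,z):
    o,d=ray(cam,px); return o+d*(z-o[2])/d[2]
def proj(cam,P):
    c=eyes.camera_info(cam);T=np.array(c["T"])
    p=(np.atleast_2d(P)-T[:3,3])@T[:3,:3]
    return np.c_[p[:,0]/p[:,2]*c["fx"]+c["cx"],p[:,1]/p[:,2]*c["fy"]+c["cy"]]
E
python3 - <<'E'
from h import *
np.set_printoptions(precision=3,suppress=True)
print(robot.tcp_to_grasp)
fs=[]
for n in ["scene","side","wrist"]:
    f=eyes.grab_frame(n); cv2.imwrite(f"pics/{n}0.png",cv2.resize(f[:,:,::-1],(784,588)))
    print(n,np.array(eyes.camera_info(n)["T"]),eyes.camera_info(n)["fx"])
    for l in ["scoop","scoop_grip","scoop_lip","trough","trough_mouth","spindle_a","selector","selector_grip","tin","tape","jar"]:
        try: print(n,l,[(np.round(r["location"]).tolist(),round(r["conf"],2)) for r in search_frame(n,l)][:5])
        except Exception as e: print(l,e)
print(robot.read_state())
E
```

```text
pics
0.1547
scene [[-0.018  0.694 -0.72   1.311]
 [ 1.     0.012 -0.014  0.055]
 [-0.001 -0.72  -0.694  0.843]
 [ 0.     0.     0.     1.   ]] 410.0065506849199
scene scoop [([375.0, 213.0], 0.82), ([239.0, 214.0], 0.64), ([245.0, 192.0], 0.58)]
scene scoop_grip [([375.0, 215.0], 0.62)]
scene scoop_lip [([375.0, 213.0], 0.7)]
scene trough [([237.0, 211.0], 0.9)]
scene trough_mouth [([238.0, 213.0], 0.75), ([374.0, 217.0], 0.59)]
scene spindle_a [([370.0, 268.0], 0.94), ([408.0, 203.0], 0.79), ([349.0, 218.0], 0.68), ([339.0, 177.0], 0.64), ([372.0, 211.0], 0.46)]
scene selector [([164.0, 183.0], 0.55)]
scene selector_grip [([165.0, 184.0], 0.63), ([202.0, 281.0], 0.23)]
scene tin [([318.0, 278.0], 0.77)]
scene tape [([247.0, 190.0], 0.94), ([164.0, 183.0], 0.2)]
scene jar [([202.0, 280.0], 0.97)]
side [[-0.893 -0.33   0.305  0.28 ]
 [-0.449  0.666 -0.595  0.578]
 [-0.007 -0.669 -0.743  0.774]
 [ 0.     0.     0.     1.   ]] 410.4467342133543
side scoop [([236.0, 333.0], 0.69)]
side scoop_grip [([242.0, 335.0], 0.82)]
side scoop_lip [([242.0, 333.0], 0.93)]
side trough [([263.0, 163.0
[... 535 characters left out ...]
6  0.373]
 [ 0.     0.     0.     1.   ]] 327.2269598272528
wrist scoop []
wrist scoop_grip []
wrist scoop_lip []
wrist trough []
wrist trough_mouth []
wrist spindle_a []
wrist selector []
wrist selector_grip []
wrist tin []
wrist tape []
wrist jar []
{'clock': 1.8, 'q': array([1.12 , 0.377, 0.081, 1.274, 0.   , 1.46 ]), 'joint_velocities': array([ 0.001, -0.   , -0.   , -0.   , -0.001,  0.   ]), 'joint_torque': array([  0.   , -46.351,  27.015,   0.   ,  -0.   ,  -0.   ]), 'tcp_pos': array([0.192, 0.542, 0.405]), 'tcp_rot': array([0.533, 3.096, 0.   ]), 'ft_force': array([-0.603, -0.356,  1.016]), 'torque': array([0.006, 0.029, 0.03 ]), 'grasp_force': 0.0, 'finger_gap': 0.08542550594131952}
```

View pics/scene0.png

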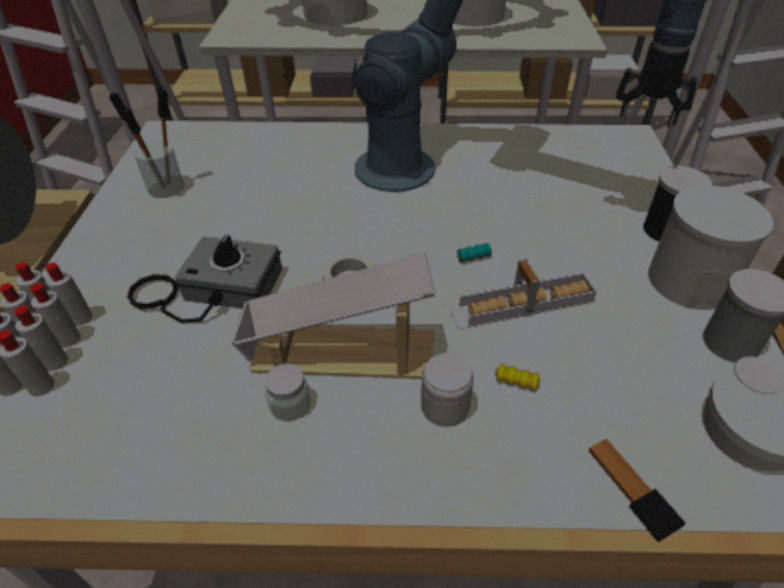

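View pics/side0.png

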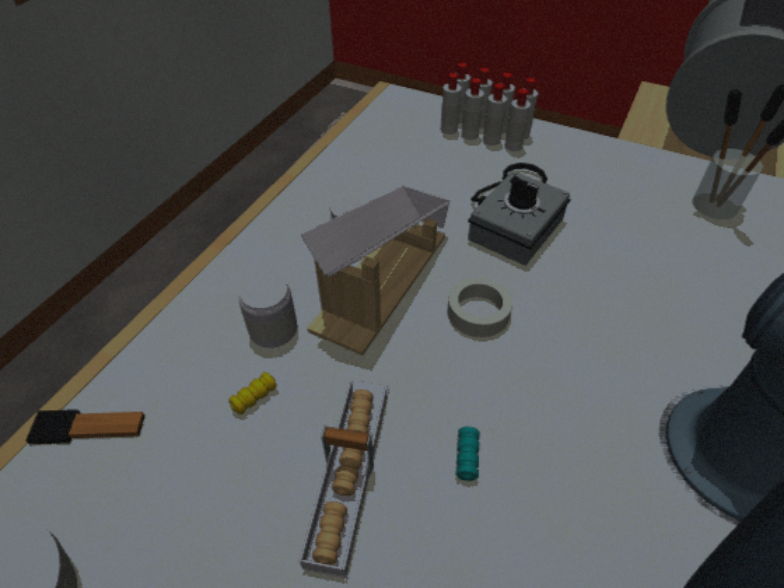

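```bash
cat > fit.py <<'E'
from h import *
from scipy.optimize import minimize
def box(x0,x1,y0,y1,z0,z1): return np.array([[x,y,z] for x in(x0,x1) for y in(y0,y1) for z in(z0,z1)])/1000.
SC=[box(-145,145,-29,29,0,3),box(-145,125,-29,-26,0,32),box(-145,125,26,29,0,32),box(-145,-142,-29,29,0,32),box(-8,8,-29,29,74,98),box(-8,8,-32,-29,10,98),box(-8,8,29,32,10,98)]
def leg(s):
    e=np.array([s,1])/2**.5; n=np.array([s,-1])/2**.5
    return np.array([[x,*(a*e+b*n)] for x in(0,350) for a in(0,70) for b in(0,5)])/1000.
TR=[leg(1),leg(-1),]
def Tsc(p): 
    return R.from_euler("z",p[2]).as_matrix(),np.array([p[0],p[1],0])
def Ttr(p):
    return R.from_euler("ZY",[p[2],-np.deg2rad(22)]).as_matrix(),np.array([p[0],p[1],.035])
S=3
def render(cam,parts,T):
    m=np.zeros((420*S,560*S),np.uint8)
    for b in parts:
        q=proj(cam,b@T[0].T+T[1]); h=cv2.convexHull(((q+.5)*S-.5).round().astype(np.int32))
        cv2.fillConvexPoly(m,h,1)
    return m>0
def fit(masks,parts,Tf,p0):
    big={c:cv2.resize(m.astype(np.uint8),None,fx=S,fy=S,interpolation=0)>0 for c,m in masks.items()}
    def cost(u):
        p=u/np.array([100,100,20]); e=0
        for c,m in big.items():
            r=render(c,parts,Tf(p)); e+=1-(r&m).sum()/(r|m).sum()
        return e
    u=np.array(p0)*[100,100,20]
    for s in (3,1):
        u=minimize(cost,u,method="Nelder-Mead",options=dict(initial_simplex=u+s*np.vstack([np.zeros(3),np.eye(3)]),xatol=.01,fatol=1e-4)).x
    return u/[100,100,20],cost(u)
E
python3 - <<'E'
from fit import *
np.set_printoptions(precision=4,suppress=True)
F={c:eyes.grab_frame(c) for c in("scene","side")}
M={}
for c in F:
    for l in ("scoop","trough","selector"):
        r=silhouettes(c,l); r=[x for x in r if x["conf"]>.4]
        if l=="scoop" : r=[min(r,key=lambda x:np.hypot(*(np.array(x["location"])-({"scene":(375,213),"side":(240,334)}[c]))))]
        M[c,l]=r[0]["pixels"]; print(c,l,r[0]["conf"],r[0]["location"],M[c,l].sum())
b=onz("scene",(375,213),.03);print(b)
ps,e=fit({c:M[c,"scoop"] for c in F},SC,Tsc,[b[0],b[1],-np.pi/2-.1]);print("scoop",ps,e)
m=onz("scene",(430/1.4,280/1.4),.19); l=onz("scene",(247/1.4,335/1.4),.06)
yaw=np.arctan2(m[1]-l[1],m[0]-l[0]); print(m,l,yaw)
pt,e=fit({c:M[c,"trough"] for c in F},TR,Ttr,[l[0],l[1],yaw]);print("trough",pt,e)
for k in("tin","jar","tape"):
    for c in F:
        d=search_frame(c,k)
        print(k,c,[(np.round(onz(c,x["location"],{"tin":.05,"jar":.037,"tape":.018}[k]),3),round(x["conf"],2)) for x in d[:3]])
np.save("ps.npy",ps);np.save("pt.npy",pt)
out=[]
for c in F:
    im=cv2.resize(F[c][:,:,::-1],None,fx=3,fy=3,interpolation=2)
    for l,parts,T,col in(("scoop",SC,Tsc(ps),(0,0,255)),("trough",TR,Ttr(pt),(0,0,255))):
        for mm,cc in((cv2.resize(M[c,l].astype(np.uint8),None,fx=3,fy=3,interpolation=0),(0,255,0)),(render(c,parts,T).astype(np.uint8),col)):
            cv2.drawContours(im,cv2.findContours(mm,1,2)[0],-1,cc,1)
    x,y=((150,165) if c=="scene" else (200,110))
    out.append(im[y*3:y*3+ (100 if c=="scene" else 320)*3, x*3:x*3+ (290 if c=="scene" else 160)*3])
cv2.imwrite("pics/a1.png",cv2.resize(out[0],(800,276)));cv2.imwrite("pics/a2.png",cv2.resize(out[1],None,fx=.62,fy=.62))
E
```

```text
scene scoop 0.95 [374.8, 215.9] 1784
scene trough 0.98 [236.8, 212.2] 4494
scene selector 0.58 [159.9, 181.8] 319
side scoop 0.6 [234.7, 334.3] 2846
side trough 0.88 [260.1, 159.3] 3107
side selector 0.87 [370.6, 136.0] 404
[0.511  0.2758 0.03  ]
scoop [ 0.5009  0.2737 -1.2933] 0.7177342776130985
[0.6292 0.0817 0.19  ] [ 0.6418 -0.2426  0.06  ] 1.609494240584135Traceback (most recent call last):
  File "<stdin>", line 14, in <module>
  File "fit.py", line 29, in fit
    u=minimize(cost,u,method="Nelder-Mead",options=dict(initial_simplex=u+s*np.vstack([np.zeros(3),np.eye(3)]),xatol=.01,fatol=1e-4)).x
      ~~~~~~~~^^^^^^^^^^^^^^^^^^^^^^^^^^^^^^^^^^^^^^^^^^^^^^^^^^^^^^^^^^^^^^^^^^^^^^^^^^^^^^^^^^^^^^^^^^^^^^^^^^^^^^^^^^^^^^^^^^^^^^^
    res = _minimize_neldermead(fun, x0, args, callback, bounds=bounds,
                               **options)
    fxr = func(xr)
    fx = function(np.copy(x), *(wrapper_args + args))
  File "fit.py", line 25, in cost
    r=render(c,parts,Tf(p)); e+=1-(r&m).sum()/(r|m).sum()
  File "fit.py", line 17, in render
    q=proj(cam,b@T[0].T+T[1]); h=cv2.convexHull(((q+.5)*S-.5).round().astype(np.int32))
  File "h.py", line 11, in proj
    c=eyes.camera_info(cam);T=np.array(c["T"])
ValueError: time passes only in moves, steps and waits
```

```bash
python3 - <<'E'
s=open('h.py').read()
s=s.replace('def ray','CI={c:eyes.camera_info(c) for c in("scene","side")}\ndef info(c): return CI[c] if c in CI else eyes.camera_info(c)\ndef ray').replace('c=eyes.camera_info(cam)','c=info(cam)')
open('h.py','w').write(s)
E
cat > run.py <<'E'
from fit import *
np.set_printoptions(precision=4,suppress=True)
F={c:eyes.grab_frame(c) for c in("scene","side")}
M={}
for c in F:
    for l in ("scoop","trough"):
        r=[x for x in silhouettes(c,l) if x["conf"]>.4]
        if l=="scoop" : r=[min(r,key=lambda x:np.hypot(*(np.array(x["location"])-({"scene":(375,213),"side":(240,334)}[c]))))]
        M[c,l]=r[0]["pixels"].copy()
    hull=cv2.convexHull(np.argwhere(M[c,"scoop"])[:,::-1].astype(np.int32))
    for s in silhouettes(c,"spindle_a"):
        if s["conf"]>.3 and cv2.pointPolygonTest(hull,tuple(map(float,s["location"])),False)>0 and s["pixels"].sum()<900: M[c,"scoop"]|=s["pixels"]
b=onz("scene",(375,213),.03)
ps,e=fit({c:M[c,"scoop"] for c in F},SC,Tsc,[b[0],b[1],-np.pi/2-.1]);print("scoop",ps,e)
m=onz("scene",(430/1.4,280/1.4),.19); l=onz("scene",(247/1.4,335/1.4),.06)
yaw=np.arctan2(m[1]-l[1],m[0]-l[0])
pt,e=fit({c:M[c,"trough"] for c in F},TR,Ttr,[l[0],l[1],yaw]);print("trough",pt,e)
for k in("tin","jar","tape"):
    for c in F:
        d=search_frame(c,k)
        print(k,c,[(np.round(onz(c,x["location"],{"tin":.05,"jar":.037,"tape":.018}[k]),3),round(x["conf"],2)) for x in d[:2]])
np.save("ps.npy",ps);np.save("pt.npy",pt)
import pickle;pickle.dump((F,M),open("fm.pkl","wb"))
E
cat > draw.py <<'E'
from fit import *
import pickle;F,M=pickle.load(open("fm.pkl","rb"));ps=np.load("ps.npy");pt=np.load("pt.npy")
for c in F:
    im=cv2.resize(F[c][:,:,::-1],None,fx=3,fy=3,interpolation=2)
    for l,parts,T,col in(("scoop",SC,Tsc(ps),(0,0,255)),("trough",TR,Ttr(pt),(0,0,255))):
        for mm,cc in((cv2.resize(M[c,l].astype(np.uint8),None,fx=3,fy=3,interpolation=0),(0,255,0)),(render(c,parts,T).astype(np.uint8),col)):
            cv2.drawContours(im,cv2.findContours(mm,1,2)[0],-1,cc,1)
    x,y,w,h=((160,175,275,100) if c=="scene" else (200,120,160,300))
    o=im[y*3:(y+h)*3,x*3:(x+w)*3]
    cv2.imwrite(f"pics/{c}_d.png",cv2.resize(o,(800,291)) if c=="scene" else cv2.resize(o,(320,600)))
a=cv2.imread("pics/scene_d.png");b=cv2.rotate(cv2.imread("pics/side_d.png"),cv2.ROTATE_90_CLOCKWISE)
b=cv2.copyMakeBorder(cv2.resize(b,(560,299)),0,0,0,240,cv2.BORDER_CONSTANT)
cv2.imwrite("pics/d.png",np.vstack([a,b]))
E
timeout 200 python3 run.py && python3 draw.py
```

```text
Traceback (most recent call last):
  File "run.py", line 9, in <module>
    M[c,l]=r[0]["pixels"].copy()
           ~^^^
IndexError: list index out of range
```

```bash
python3 - <<'E'
s=open('run.py').read()
s=s.replace('''        r=[x for x in silhouettes(c,l) if x["conf"]>.4]
''','''        r=[]
        for _ in range(6):
            r=[x for x in silhouettes(c,l) if x["conf"]>.4 and x["pixels"].sum()>1500]
            if r: break
            F[c]=eyes.grab_frame(c)
''')
open('run.py','w').write(s)
E
timeout 200 python3 run.py && python3 draw.py
```

```text
scoop [ 0.5     0.2738 -1.298 ] 0.12497762470014362
trough [ 0.6258 -0.2414  1.5466] 1.1099997493168885
tin scene [(array([ 0.411, -0.338,  0.05 ]), 0.72), (array([0.748, 0.11 , 0.05 ]), 0.61)]
tin side [(array([0.742, 0.116, 0.05 ]), 0.82)]
jar scene [(array([ 0.746, -0.162,  0.037]), 0.62)]
jar side [(array([ 0.708, -0.166,  0.037]), 0.69), (array([ 0.776, -0.203,  0.037]), 0.49)]
tape scene [(array([ 0.407, -0.087,  0.018]), 0.81)]
tape side [(array([ 0.439, -0.059,  0.018]), 0.8)]
```

View pics/d.png

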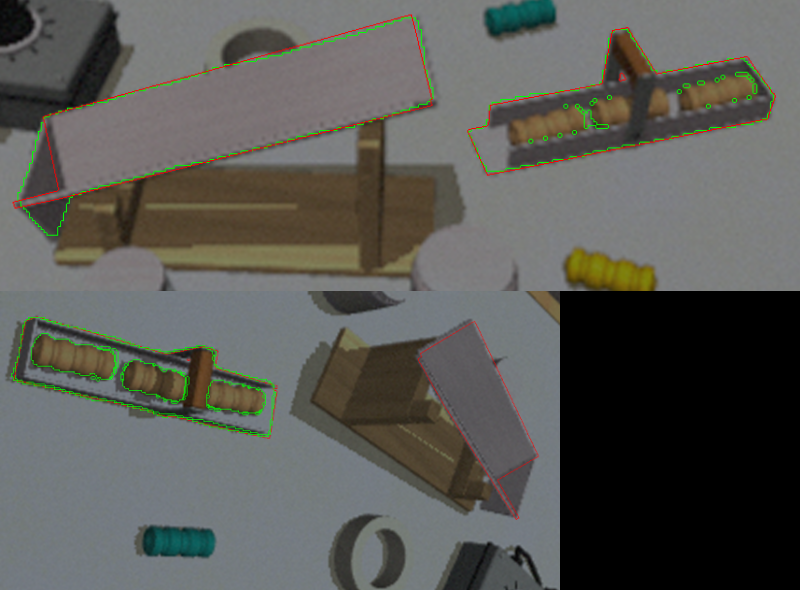

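```bash
cat > plan.py <<'E'
from h import *
np.set_printoptions(precision=3,suppress=True)
G=float(robot.tcp_to_grasp)
ps=np.load("ps.npy");pt=np.load("pt.npy")
def tool(yaw,tilt=0):
    """tool rotation for scoop heading yaw, lip-down tilt (rad): columns tool x,y,z"""
    S=R.from_euler("ZY",[yaw,tilt]).as_matrix()   # scoop axes
    return np.c_[-S[:,1],-S[:,0],-S[:,2]],S
def trough(x,z):
    M=R.from_euler("ZY",[pt[2],-np.deg2rad(22)]).as_matrix()
    return np.array([pt[0],pt[1],.035])+M@np.array([x,0,z])
def grip_pose(p,yaw,tilt=0,gz=0):   # p = grip point
    T,S=tool(yaw,tilt); return np.array(p)-T[:,2]*G,T
def lip_pose(lip,yaw,tilt=0):
    T,S=tool(yaw,tilt); return np.array(lip)+S@np.array([-.145,0,.083])-T[:,2]*G,T
def now():
    s=robot.read_state(); return np.array(s["tcp_pos"]),R.from_rotvec(s["tcp_rot"]).as_matrix()
def rel(a,b):
    d=a[1].T@(b[0]-a[0])/.12; w=R.from_matrix(a[1].T@b[1]).as_rotvec()/np.deg2rad(30); return np.r_[d,w]
E
python3 - <<'E'
from plan import *
print(robot.read_state()["clock"])
n=now(); g=np.array([ps[0],ps[1],.086])
A=grip_pose(g+[0,0,.07],ps[2]);B=grip_pose(g,ps[2])
print(rel(n,A),rel(A,B),A,B)
y2=pt[2]-np.pi
print(lip_pose(trough(.325,.045),y2),lip_pose(trough(.325,.045),y2,np.deg2rad(35)))
E
```

```text
3.25
[-3.165 -1.249  0.783  0.     0.    -1.172] [0.    0.    0.583 0.    0.    0.   ] (array([0.5  , 0.274, 0.311]), array([[-0.963, -0.269, -0.   ],
       [-0.269,  0.963,  0.   ],
       [-0.   ,  0.   , -1.   ]])) (array([0.5  , 0.274, 0.241]), array([[-0.963, -0.269, -0.   ],
       [-0.269,  0.963,  0.   ],
       [-0.   ,  0.   , -1.   ]]))
(array([0.636, 0.188, 0.436]), array([[-1.   ,  0.024, -0.   ],
       [ 0.024,  1.   ,  0.   ],
       [-0.   ,  0.   , -1.   ]])) (array([0.632, 0.025, 0.476]), array([[-1.   ,  0.02 ,  0.014],
       [ 0.024,  0.819,  0.573],
       [-0.   ,  0.574, -0.819]]))
```

>>> arm_command:
  plan: "-1 -0.4 0.2 0 0 0;-1 -0.4 0.2 0 0 0;-1 -0.4 0.2 0 0 0;-1 -0.4 0.2 0 0 0"
  claw: 1

```text
clock: 3.75
tcp_pos: [0.2895, 0.4564, 0.3808]
tcp_rot: [-0.535, -3.095, -0.001]
ft_force: [-0.3, 0.4, 0.2]
finger_gap: 0.0856
grasp_force: 0.0
```

>>> arm_command:
  plan: "-1 -0.4 0.2 0 0 0;-1 -0.4 0.2 0 0 0;-1 -0.4 0.2 0 0 0;-1 -0.4 0.2 0 0 0"

```text
clock: 4.25
tcp_pos: [0.3859, 0.3721, 0.357]
tcp_rot: [-0.532, -3.096, -0.001]
ft_force: [-1.0, 0.1, -0.7]
finger_gap: 0.0855
grasp_force: 0.0
```

>>> arm_command:
  plan: "-1 -0.4 0.2 0 0 -0.6;-1 -0.4 0.2 0 0 -0.6;-1 -0.4 0.2 0 0 -0.6;-1 -0.4 0.2 0 0 -0.6"

```text
clock: 4.75
tcp_pos: [0.4828, 0.2871, 0.3329]
tcp_rot: [-0.041, -3.141, -0.001]
ft_force: [-0.2, 0.5, -0.2]
finger_gap: 0.0853
grasp_force: 0.0
```

Run:
```python
from plan import *
s=robot.read_state();print(s["clock"],s["ft_force"])
g=np.array([ps[0],ps[1],.086]);print(rel(now(),grip_pose(g+[0,0,.06],ps[2])))
```

```text
4.75 [-0.218  0.471 -0.152]
[-0.146 -0.107  0.268  0.002 -0.001 -0.571]
```

>>> arm_command:
  plan: "-0.15 -0.11 0.27 0 0 -0.57;-0.15 -0.11 0.27 0 0 -0.57;-0.15 -0.11 0.27 0 0 -0.57;-0.15 -0.11 0.27 0 0 -0.57"

```text
clock: 5.25
tcp_pos: [0.5003, 0.2737, 0.3012]
tcp_rot: [-0.426, 3.111, 0.001]
ft_force: [0.0, -1.1, -0.7]
finger_gap: 0.0852
grasp_force: 0.0
```

>>> arm_command:
  plan: "0 0 0.25 0 0 0;0 0 0.5 0 0 0;0 0 0.5 0 0 0;0 0 0.5 0 0 0"

```text
clock: 5.75
tcp_pos: [0.5013, 0.2728, 0.2416]
tcp_rot: [-0.426, 3.111, 0.001]
ft_force: [-0.4, 0.0, 0.2]
finger_gap: 0.0857
grasp_force: 0.0
```

>>> arm_command:
  plan: "0 0 0 0 0 0;0 0 0 0 0 0;0 0 0 0 0 0;0 0 0 0 0 0;0 0 0 0 0 0;0 0 0 0 0 0;0 0 0 0 0 0;0 0 0 0 0 0"
  claw: 0

```text
clock: 6.75
tcp_pos: [0.5012, 0.2724, 0.2408]
tcp_rot: [-0.425, 3.112, 0.001]
ft_force: [-0.3, 0.7, 5.9]
finger_gap: 0.0153
grasp_force: 59.7
```

Run:
```python
from plan import *
s=robot.read_state();print(s["clock"],s["ft_force"],s["torque"],s["finger_gap"],s["grasp_force"])
g=np.array([ps[0],ps[1],.086]);print(rel(now(),grip_pose(g,ps[2])))
f=eyes.grab_frame("wrist");cv2.imwrite("pics/w1.png",f[:,:,::-1])
```

```text
6.75 [-0.327  0.658  5.937] [ 0.026  0.119 -0.014] 0.015283935148315728 59.720419049263
[ 0.007  0.014  0.001  0.     0.002 -0.002]
```

View pics/w1.png

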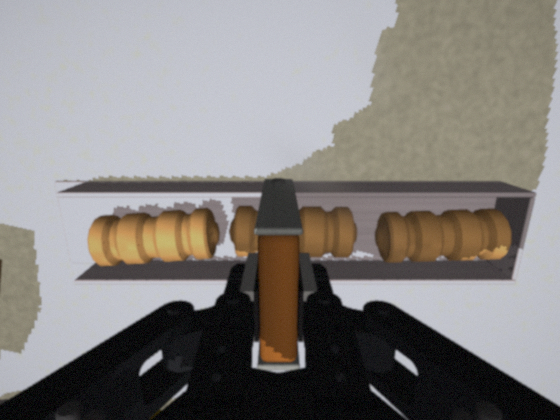

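Run:
```python
from plan import *
n=now(); d=np.deg2rad; y2=pt[2]-np.pi
g=n[0]+n[1][:,2]*G; print(g)
W1=grip_pose(g+[0,0,.11],ps[2],d(-9))
W3=lip_pose(trough(.325,.08),y2,d(-9))
mid=((W1[0]*1+W3[0])/2, tool((ps[2]+y2)/2,d(-9))[0])
print(W1[0],W3[0]);print(rel(n,W1));print(rel(W1,mid));print(rel(mid,W3))
```

```text
[0.501 0.272 0.086]
[0.495 0.296 0.349] [0.637 0.21  0.443]
[-0.002  0.202 -0.901  0.301  0.002 -0.002]
[-0.473 -0.557 -0.309  0.     0.044  0.28 ]
[-0.542 -0.483 -0.321 -0.     0.044  0.28 ]
```

>>> arm_command:
  plan: "0 0 -0.08 0 0 0;0 0 -0.2 0 0 0;0 0.02 -0.35 0.03 0 0;0 0.06 -0.5 0.1 0 0;0 0.11 -0.65 0.17 0 0;0 0.16 -0.8 0.24 0 0;0 0.2 -0.9 0.3 0 0;0 0.2 -0.9 0.3 0 0;0 0.2 -0.9 0.3 0 0"

```text
clock: 7.92
tcp_pos: [0.4943, 0.2952, 0.3478]
tcp_rot: [-0.422, 3.083, -0.242]
ft_force: [-0.4, -0.2, -5.0]
finger_gap: 0.0153
grasp_force: 58.7
```

>>> arm_command:
  plan: "-0.03 -0.03 -0.02 0 0 0.02;-0.1 -0.1 -0.06 0 0.01 0.06;-0.19 -0.21 -0.12 0 0.02 0.11;-0.28 -0.33 -0.18 0 0.03 0.17;-0.37 -0.44 -0.24 0 0.04 0.22;-0.44 -0.52 -0.29 0 0.04 0.26;-0.47 -0.56 -0.31 0 0.044 0.28;-0.47 -0.56 -0.31 0 0.044 0.28"

```text
clock: 8.93
tcp_pos: [0.5647, 0.2517, 0.3942]
tcp_rot: [-0.191, 3.121, -0.244]
ft_force: [-4.8, 1.0, -8.0]
finger_gap: 0.0151
grasp_force: 59.7
```

Run:
```python
from plan import *
s=robot.read_state();print(s["clock"],s["ft_force"],s["torque"],s["finger_gap"],s["grasp_force"])
d=np.deg2rad; y2=pt[2]-np.pi
print(rel(now(),lip_pose(trough(.325,.08),y2,d(-9))))
```

```text
8.925 [-4.758  1.023 -7.978] [ 1.19   1.186 -0.681] 0.015103412839424454 59.71196115016937
[-0.552 -0.475 -0.34   0.001  0.035  0.277]
```

Run:
```python
from plan import *
n=now(); Sx=-n[1][:,1];Sy=-n[1][:,0];Sz=-n[1][:,2]
g=n[0]-Sz*G; lip=g+.145*Sx-.083*Sz; print("lip",lip,lip+.029*Sy,lip-.029*Sy)
M=R.from_euler("ZY",[pt[2],-np.deg2rad(22)]).as_matrix()
print("edges",[np.array([pt[0],pt[1],.035])+M@np.array([.35,y,.05]) for y in(-.05,.05)], robot.read_state()["ft_force"])
f=eyes.grab_frame("side")[100:300,150:420];cv2.imwrite("pics/s2.png",cv2.resize(f[:,:,::-1],None,fx=2.5,fy=2.5))
```

```text
lip [0.586 0.073 0.182] [0.614 0.076 0.182] [0.557 0.069 0.182]
edges [array([0.683, 0.063, 0.212]), array([0.583, 0.066, 0.212])] [-4.758  1.023 -7.978]
```

View pics/s2.png

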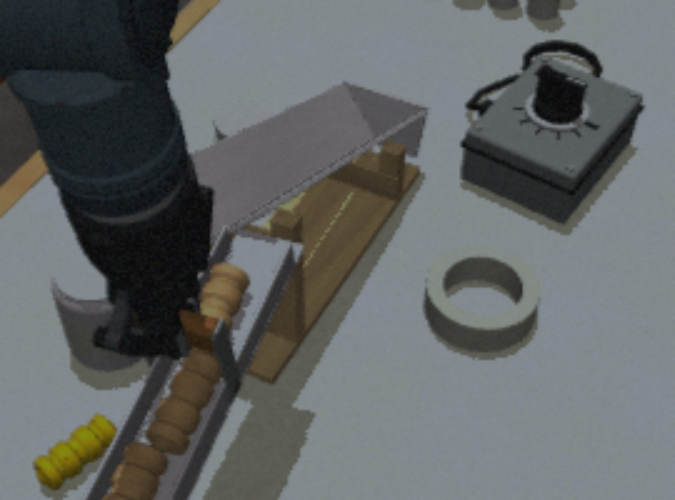

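>>> arm_command:
  plan: "0.08 0.1 0 0 0 0;0.16 0.22 0 0 0 0;0.2 0.35 -0.08 0 0 0;0.2 0.42 -0.22 0 0 0;0.2 0.45 -0.4 0 0 0;0.2 0.45 -0.56 0 0 0;0.2 0.45 -0.65 0 0 0;0.2 0.45 -0.65 0 0 0;0.2 0.45 -0.65 0 0 0"

```text
clock: 10.1
tcp_pos: [0.5332, 0.3143, 0.4635]
tcp_rot: [-0.193, 3.117, -0.246]
ft_force: [0.2, 0.7, -4.9]
finger_gap: 0.0153
grasp_force: 58.7
```

Run:
```python
from plan import *
s=robot.read_state();print(s["clock"],s["ft_force"],s["torque"],s["finger_gap"],s["grasp_force"])
F={c:eyes.grab_frame(c) for c in("scene","side")}
# predicted scoop overlay to check grip pose
n=now(); S=np.c_[-n[1][:,1],-n[1][:,0],-n[1][:,2]]; o=n[0]+n[1][:,2]*G-S[:,2]*.086
import fit
ims=[]
for c,(x,y,w,h) in (("scene",(250,130,200,150)),("side",(150,170,200,150))):
    im=cv2.resize(F[c][:,:,::-1],None,fx=3,fy=3)
    for b in fit.SC[:4]:
        q=((proj(c,b@S.T+o)+.5)*3-.5).round().astype(np.int32); cv2.polylines(im,[cv2.convexHull(q)],True,(0,0,255),1)
    ims.append(cv2.resize(im[y*3:(y+h)*3,x*3:(x+w)*3],(400,300)))
cv2.imwrite("pics/s3.png",cv2.resize(np.hstack(ims),(800,300)))
d=np.deg2rad; y2=pt[2]-np.pi
W=[lip_pose(trough(.37,.105),y2,d(-9)),lip_pose(trough(.325,.06),y2,d(-3))]
a=now()
for w in W: print(w[0],rel(a,w)); a=w
```

```text
10.1 [ 0.152  0.699 -4.869] [0.202 0.014 0.008] 0.015286857171578279 58.69548797607422
[0.637 0.243 0.483] [-0.789 -0.715 -0.055 -0.001  0.042  0.278]
[0.636 0.195 0.442] [-0.    -0.342  0.399 -0.2   -0.    -0.   ]
```

View pics/s3.png

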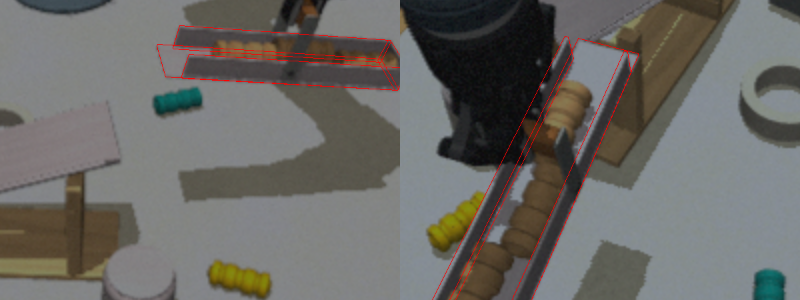

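>>> arm_command:
  plan: "-0.05 -0.05 -0.01 0 0 0.02;-0.15 -0.14 -0.02 0 0.01 0.06;-0.27 -0.24 -0.03 0 0.015 0.1;-0.4 -0.35 -0.04 0 0.02 0.15;-0.53 -0.47 -0.05 0 0.03 0.2;-0.65 -0.58 -0.055 0 0.04 0.24;-0.75 -0.67 -0.055 0 0.04 0.27;-0.79 -0.71 -0.055 0 0.042 0.28;-0.79 -0.715 -0.055 0 0.042 0.28"

```text
clock: 11.32
tcp_pos: [0.638, 0.2424, 0.4837]
tcp_rot: [-0.04, -3.131, 0.246]
ft_force: [-0.3, 0.7, -4.5]
finger_gap: 0.0153
grasp_force: 58.7
```

Run:
```python
from plan import *
s=robot.read_state();print(s["clock"],s["ft_force"],s["torque"])
d=np.deg2rad; y2=pt[2]-np.pi
a=now()
W=[lip_pose(trough(.325,.055),y2,d(-4))]
for w in W: print(w[0],rel(a,w)); a=w
b=a
print("pour from that")
for t,z in((0,.05),(4,.047),(8,.044),(12,.042),(16,.041),(20,.04),(24,.04)): print(t,rel(b,lip_pose(trough(.325,z),y2,d(t))))
```

```text
11.325 [-0.279  0.695 -4.528] [0.248 0.029 0.039]
[0.636 0.2   0.435] [ 0.005 -0.281  0.458 -0.166  0.002 -0.003]
pour from that
0 [ 0.    -0.123 -0.042 -0.133  0.    -0.   ]
4 [ 0.    -0.258 -0.089 -0.267  0.     0.   ]
8 [ 0.    -0.398 -0.126 -0.4    0.    -0.   ]
12 [ 0.    -0.545 -0.159 -0.533  0.    -0.   ]
16 [ 0.    -0.699 -0.189 -0.667  0.    -0.   ]
20 [ 0.    -0.855 -0.208 -0.8    0.    -0.   ]
24 [ 0.    -1.017 -0.223 -0.933  0.    -0.   ]
```

>>> arm_command:
  plan: "0 -0.03 0.05 -0.02 0 0;0 -0.09 0.15 -0.06 0 0;0 -0.16 0.26 -0.1 0 0;0 -0.22 0.36 -0.13 0 0;0 -0.26 0.43 -0.16 0 0;0.005 -0.28 0.455 -0.166 0 0;0.005 -0.28 0.455 -0.166 0 0;0.005 -0.28 0.455 -0.166 0 0"

```text
clock: 12.32
tcp_pos: [0.6359, 0.2016, 0.4359]
tcp_rot: [0.038, 3.138, -0.11]
ft_force: [0.7, -0.1, -4.3]
finger_gap: 0.015
grasp_force: 58.8
```

Run:
```python
from plan import *
s=robot.read_state();print(s["clock"],s["ft_force"],s["torque"])
d=np.deg2rad; y2=pt[2]-np.pi
print(rel(now(),lip_pose(trough(.325,.055),y2,d(-4))))
ims=[eyes.grab_frame(c) for c in("scene","side")]
cv2.imwrite("pics/s4.png",np.hstack([cv2.resize(ims[0][110:260,160:360,::-1],(400,300)),cv2.resize(ims[1][90:240,180:380,::-1],(400,300))]))
```

```text
12.325 [ 0.692 -0.143 -4.321] [ 0.075 -0.03  -0.001]
[-0.004 -0.008  0.011  0.     0.004 -0.   ]
```

View pics/s4.png

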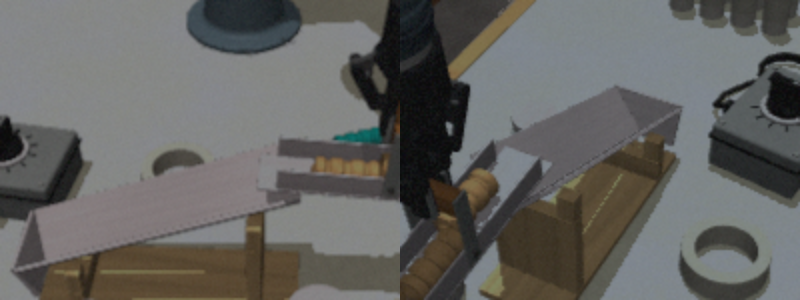

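>>> arm_command:
  plan: "0 -0.06 -0.02 -0.07 0 0;0 -0.12 -0.04 -0.133 0 0;0 -0.19 -0.065 -0.2 0 0;0 -0.26 -0.09 -0.267 0 0;0 -0.33 -0.107 -0.333 0 0;0 -0.4 -0.126 -0.4 0 0;0 -0.47 -0.142 -0.467 0 0;0 -0.545 -0.159 -0.533 0 0;0 -0.545 -0.159 -0.533 0 0;0 -0.545 -0.159 -0.533 0 0;0 -0.545 -0.159 -0.533 0 0;0 -0.545 -0.159 -0.533 0 0"

```text
clock: 13.92
tcp_pos: [0.6344, 0.1377, 0.4589]
tcp_rot: [0.038, 3.121, 0.328]
ft_force: [0.7, -0.1, -4.5]
finger_gap: 0.0151
grasp_force: 58.8
```

Run:
```python
from plan import *
s=robot.read_state();print(s["clock"],s["ft_force"],s["torque"])
d=np.deg2rad; y2=pt[2]-np.pi
b=now()
for t,z in((12,.042),(16,.041),(20,.04),(24,.04),(28,.039),(32,.038),(36,.038)): print(t,rel(b,lip_pose(trough(.325,z),y2,d(t))))
ims=[eyes.grab_frame(c) for c in("scene","side")]
for c in("scene","side"): print([(np.round(r["location"]).tolist(),round(r["conf"],2)) for r in search_frame(c,"spindle_a")])
```

```text
13.925 [ 0.739 -0.11  -4.52 ] [-0.315  0.05   0.014]
12 [-0.005 -0.01   0.003 -0.     0.002  0.   ]
16 [-0.005 -0.15  -0.069 -0.134  0.002  0.001]
20 [-0.005 -0.295 -0.13  -0.267  0.002  0.001]
24 [-0.005 -0.446 -0.189 -0.4    0.002  0.001]
28 [-0.005 -0.599 -0.229 -0.534  0.002  0.001]
32 [-0.005 -0.755 -0.258 -0.667  0.002  0.001]
36 [-0.005 -0.915 -0.285 -0.8    0.002  0.001]
[([286.0, 196.0], 0.9), ([370.0, 267.0], 0.73), ([323.0, 185.0], 0.72), ([365.0, 182.0], 0.57)]
[([198.0, 199.0], 0.96), ([336.0, 322.0], 0.94), ([244.0, 160.0], 0.86), ([179.0, 282.0], 0.82), ([228.0, 175.0], 0.79), ([376.0, 138.0], 0.54)]
```

>>> arm_command:
  plan: "0 -0.07 -0.035 -0.067 0 0;0 -0.15 -0.07 -0.134 0 0;0 -0.15 -0.07 -0.134 0 0;0 -0.22 -0.1 -0.2 0 0;0 -0.22 -0.1 -0.2 0 0;0 -0.3 -0.13 -0.267 0 0;0 -0.3 -0.13 -0.267 0 0;0 -0.37 -0.16 -0.333 0 0;0 -0.37 -0.16 -0.333 0 0;0 -0.45 -0.19 -0.4 0 0;0 -0.45 -0.19 -0.4 0 0;0 -0.45 -0.19 -0.4 0 0"

```text
clock: 15.62
tcp_pos: [0.633, 0.0796, 0.4701]
tcp_rot: [0.038, 3.066, 0.651]
ft_force: [0.2, -0.4, -2.8]
finger_gap: 0.0148
grasp_force: 59.0
```

Run:
```python
from plan import *
s=robot.read_state();print(s["clock"],s["ft_force"],s["torque"])
d=np.deg2rad; y2=pt[2]-np.pi
b=now()
for t,z in((28,.039),(36,.038),(42,.038)): print(t,rel(b,lip_pose(trough(.325,z),y2,d(t))))
ims=[eyes.grab_frame(c) for c in("scene","side")]
for c in("scene","side"): print([(np.round(r["location"]).tolist(),round(r["conf"],2)) for r in search_frame(c,"spindle_a")])
cv2.imwrite("pics/s5.png",np.hstack([cv2.resize(ims[0][110:260,160:360,::-1],(400,300)),cv2.resize(ims[1][90:240,180:380,::-1],(400,300))]))
```

```text
15.625 [ 0.17  -0.433 -2.781] [-0.615  0.039 -0.003]
28 [-0.004 -0.133 -0.066 -0.134  0.003 -0.   ]
36 [-0.005 -0.431 -0.186 -0.4    0.003 -0.   ]
42 [-0.005 -0.664 -0.254 -0.6    0.003 -0.   ]
[([370.0, 266.0], 0.89), ([189.0, 232.0], 0.67), ([220.0, 223.0], 0.66), ([246.0, 214.0], 0.57)]
[([180.0, 281.0], 0.83), ([336.0, 321.0], 0.76), ([297.0, 148.0], 0.7), ([269.0, 166.0], 0.65), ([283.0, 155.0], 0.53)]
```

View pics/s5.png

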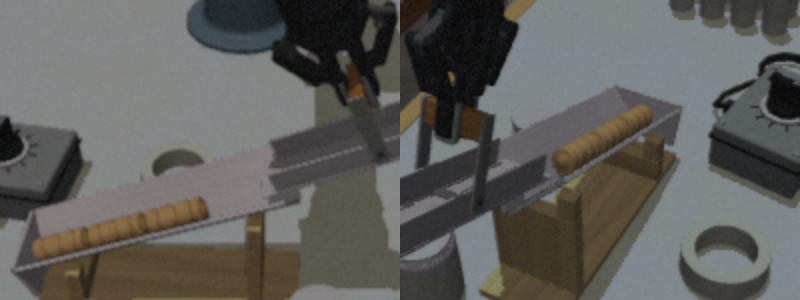

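>>> arm_command:
  plan: "0 0.1 -0.03 0 0 0;0 0.25 -0.08 0 0 0;0 0.45 -0.1 0 0 0;0 0.65 -0.1 0 0 0;0 0.85 -0.1 0 0 0;0 0.98 -0.1 0 0 0;0 0.98 -0.1 0 0 0"

```text
clock: 16.7
tcp_pos: [0.6353, 0.1835, 0.5296]
tcp_rot: [0.034, 3.065, 0.651]
ft_force: [-0.2, 0.5, -3.6]
finger_gap: 0.015
grasp_force: 59.0
```

Run:
```python
from plan import *
s=robot.read_state();print(s["clock"],s["ft_force"],s["torque"])
d=np.deg2rad; y2=pt[2]-np.pi
g=np.array([.5012,.2724,.0861])
a=now(); print(a[0])
gn=a[0]+a[1][:,2]*G; print("grip",gn)
V=[grip_pose(gn+[-.05,.05,.0],y2,d(0)),grip_pose(g+[0.02,0.01,.16],ps[2]),grip_pose(g+[0,0,.05],ps[2]),grip_pose(g+[0,0,-.0002],ps[2])]
for v in V: print(v[0],rel(a,v)); a=v
```

```text
16.7 [-0.235  0.466 -3.607] [-0.707 -0.045  0.002]
[0.635 0.183 0.53 ]
grip [0.637 0.246 0.388]
[0.587 0.296 0.543] [0.422 0.896 0.276 0.8   0.005 0.004]
[0.521 0.282 0.401] [ 0.546 -0.13   1.185  0.     0.    -0.567]
[0.501 0.272 0.291] [ 0.183 -0.035  0.917  0.     0.     0.   ]
[0.501 0.272 0.241] [0.    0.    0.418 0.    0.    0.   ]
```

>>> arm_command:
  plan: "0.1 0.2 0.05 0.15 0 0;0.25 0.5 0.15 0.4 0 0;0.42 0.9 0.28 0.75 0 0;0.42 0.9 0.28 0.8 0 0;0.42 0.9 0.28 0.8 0 0;0.42 0.9 0.28 0.8 0 0"

```text
clock: 17.45
tcp_pos: [0.5886, 0.2943, 0.5418]
tcp_rot: [0.043, 3.14, 0.0]
ft_force: [-0.9, -0.5, -2.2]
finger_gap: 0.015
grasp_force: 59.3
```

>>> arm_command:
  plan: "0.1 -0.02 0.2 0 0 -0.1;0.25 -0.06 0.5 0 0 -0.25;0.45 -0.1 0.85 0 0 -0.45;0.55 -0.13 1 0 0 -0.57;0.55 -0.13 1 0 0 -0.57;0.55 -0.13 1 0 0 -0.57"

```text
clock: 18.2
tcp_pos: [0.5228, 0.2811, 0.4236]
tcp_rot: [-0.424, 3.108, 0.001]
ft_force: [0.3, 0.6, -2.7]
finger_gap: 0.0153
grasp_force: 59.3
```

Run:
```python
from plan import *
s=robot.read_state();print(s["clock"],s["ft_force"],s["torque"])
g=np.array([.5012,.2724,.0861])
a=now();V=[grip_pose(g+[0,0,.07],ps[2]),grip_pose(g+[0,0,-.0002],ps[2])]
for v in V: print(v[0],rel(a,v)); a=v
```

```text
18.2 [ 0.329  0.613 -2.695] [-0.03  -0.021 -0.035]
[0.501 0.272 0.311] [ 0.197 -0.022  0.939 -0.     0.009 -0.004]
[0.501 0.272 0.241] [0.    0.    0.585 0.    0.    0.   ]
```

>>> arm_command:
  plan: "0.1 -0.01 0.3 0 0 0;0.19 -0.02 0.7 0 0 0;0.2 -0.02 0.94 0 0.009 0;0.2 -0.02 0.94 0 0.009 0;0.2 -0.02 0.94 0 0.009 0"

```text
clock: 18.82
tcp_pos: [0.5011, 0.2734, 0.3114]
tcp_rot: [-0.427, 3.111, -0.0]
ft_force: [0.2, -0.3, -1.8]
finger_gap: 0.015
grasp_force: 59.2
```

>>> arm_command:
  plan: "0 0 0.15 0 0 0;0 0 0.32 0 0 0;0 0 0.45 0 0 0;0 0 0.52 0 0 0;0 0 0.55 0 0 0;0 0 0.56 0 0 0;0 0 0.56 0 0 0"

```text
clock: 19.7
tcp_pos: [0.4994, 0.273, 0.2424]
tcp_rot: [0.428, -3.11, 0.001]
ft_force: [-0.3, -0.4, -2.4]
finger_gap: 0.015
grasp_force: 59.3
```

Run:
```python
from plan import *
s=robot.read_state();print(s["clock"],s["ft_force"],s["torque"])
g=np.array([.5012,.2724,.0861]);print(now()[0],rel(now(),grip_pose(g+[0,0,-.0002],ps[2])))
```

```text
19.7 [-0.338 -0.377 -2.382] [ 0.015  0.007 -0.018]
[0.499 0.273 0.242] [-0.013 -0.009  0.015 -0.001 -0.005  0.002]
```

>>> arm_command:
  plan: "0 0 0.01 0 0 0;0 0 0.018 0 0 0;0 0 0.02 0 0 0"

```text
clock: 20.08
tcp_pos: [0.4997, 0.2731, 0.2409]
tcp_rot: [0.428, -3.111, 0.002]
ft_force: [-1.0, -0.1, 6.9]
finger_gap: 0.0154
grasp_force: 60.5
```

>>> arm_command:
  plan: "0 0 0 0 0 0;0 0 0 0 0 0;0 0 0 0 0 0;0 0 0 0 0 0;0 0 0 0 0 0"
  claw: 1

```text
clock: 20.7
tcp_pos: [0.4991, 0.2728, 0.2394]
tcp_rot: [0.428, -3.109, 0.002]
ft_force: [0.4, -0.0, -0.3]
finger_gap: 0.0859
grasp_force: 0.0
```

>>> arm_command:
  plan: "0 0 -0.2 0 0 0;0 0 -0.6 0 0 0;0 0 -1 0 0 0;0 0 -1 0 0 0"

```text
clock: 21.2
tcp_pos: [0.501, 0.2737, 0.3641]
tcp_rot: [-0.428, 3.107, 0.002]
ft_force: [0.4, 0.1, -0.3]
finger_gap: 0.0856
grasp_force: 0.0
```

>>> arm_command:
  plan: "0 -0.3 -0.9 0 0 0;0 -1 -1 0 0 0;0 -1 -1 0 0 0;0 -1 -1 0 0 0"

```text
clock: 21.7
tcp_pos: [0.5335, 0.1553, 0.4811]
tcp_rot: [-0.421, 3.113, -0.002]
ft_force: [-0.9, 0.7, -1.0]
finger_gap: 0.0853
grasp_force: 0.0
```

```bash
cat > sel.py <<'E'
from plan import *
s=robot.read_state();print(s["clock"],s["q"],s["tcp_pos"])
for c in("scene","side"):
    eyes.grab_frame(c)
    for l in("selector_grip","selector"):
        print(c,l,[(np.round(r["location"],1),round(r["conf"],2),np.round(onz(c,r["location"],.102),3)) for r in search_frame(c,l)][:3])
f=eyes.grab_frame("side");cv2.imwrite("pics/k.png",cv2.resize(f[85:185,310:430,::-1],(720,600),interpolation=cv2.INTER_CUBIC))
a=eyes.grab_frame("scene")
E
python3 sel.py
```

```text
21.7 [ 0.169  0.333  0.212  1.45  -0.002 -0.1  ] [0.534 0.155 0.481]
scene selector_grip [(array([162.7, 183.9]), 0.54, array([ 0.481, -0.307,  0.102]))]
scene selector [(array([162.4, 183.6]), 0.65, array([ 0.48 , -0.308,  0.102]))]
side selector_grip [(array([372.7, 136.5]), 0.74, array([ 0.452, -0.313,  0.102])), (array([191.4, 221.2]), 0.33, array([0.712, 0.145, 0.102]))]
side selector [(array([368.6, 139.3]), 0.91, array([ 0.458, -0.296,  0.102]))]
```

View pics/k.png

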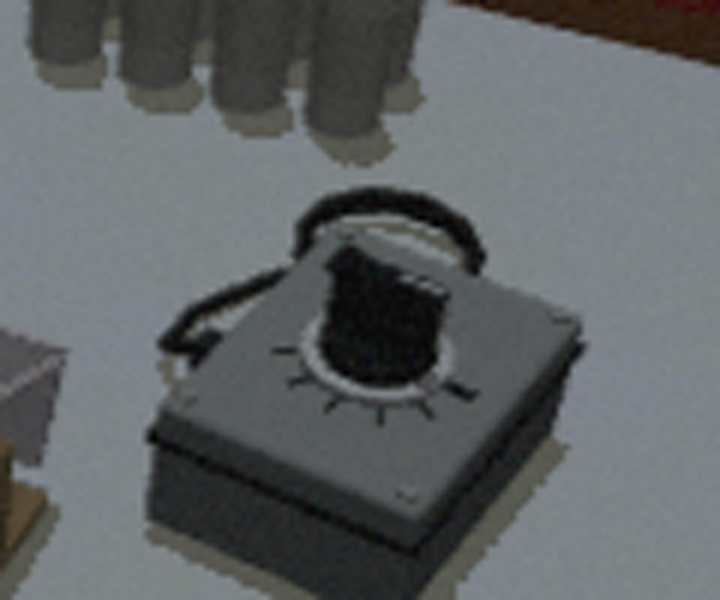

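Run:
```python
from plan import *
from scipy.optimize import least_squares
mk=np.array([(460,390),(426,410),(380,417),(331,411),(300,384),(286,352)],float)
P=np.array([onz("side",(310+x/6-.4,85+y/6-.4),.0705)[:2] for x,y in mk])
r=least_squares(lambda p:np.hypot(*(P-p[:2]).T)-p[2],[.47,-.3,.035]).x
print("C",r); az=np.rad2deg(np.unwrap(np.arctan2(*(P-r[:2]).T[::-1])));print(az,np.diff(az))
idx=onz("side",(310+425/6-.4,85+285/6-.4),.116)[:2];print("idx",idx,np.rad2deg(np.arctan2(*(idx-r[:2])[::-1])),np.hypot(*(idx-r[:2])))
# triangulate network points
o1,d1=ray("scene",(162.5,183.7));o2,d2=ray("side",(370.6,138))
A=np.c_[d1,-d2];t=np.linalg.lstsq(A,o2-o1,rcond=None)[0];print((o1+t[0]*d1+o2+t[1]*d2)/2)
n=now();c=np.array([r[0],r[1],.102]);print(n[0])
```

```text
C [ 0.451 -0.318  0.04 ]
[176.682 144.28  111.823  81.395  50.292  16.104] [-32.401 -32.457 -30.428 -31.102 -34.188]
idx [ 0.436 -0.321] -170.41975479021545 0.014722370572880788
[ 0.46  -0.318  0.087]
[0.532 0.159 0.479]
```

```bash
cat >> plan.py <<'E'
def kpose(C,z,az):
    a=np.deg2rad(az);y=np.array([np.cos(a),np.sin(a),0]);t=np.array([0,0,-1.]);x=np.cross(y,t)
    return np.array([C[0],C[1],z+G]),np.c_[x,y,t]
E
python3 - <<'E'
from plan import *
n=now();K=kpose((.455,-.318),.24,82)
a0=(n[0],K[1]);print(rel(n,K),rel(a0,K))
E
```

```text
[ 1.692 -3.648  0.71  -0.003 -0.01   0.792] [ 0.082 -4.022  0.7    0.     0.     0.   ]
```

>>> arm_command:
  plan: "0.2 -0.45 0 0 0 0.35;0.4 -0.9 0 0 0 0.7;0.4 -0.9 0 0 0 0.79;0.4 -0.9 0 0 0 0.79"

```text
clock: 22.6
tcp_pos: [0.5151, 0.0406, 0.4796]
tcp_rot: [-0.219, -3.131, 0.003]
ft_force: [0.4, -0.4, -0.1]
finger_gap: 0.0853
grasp_force: 0.0
```

>>> arm_command:
  plan: "0.03 -0.5 0.1 0 0 0;0.03 -1 0.2 0 0 0;0.03 -1 0.2 0 0 0"

```text
clock: 22.98
tcp_pos: [0.4944, -0.0797, 0.4548]
tcp_rot: [-0.225, -3.128, 0.003]
ft_force: [0.6, -0.6, -0.8]
finger_gap: 0.0856
grasp_force: 0.0
```

>>> arm_command:
  plan: "0.03 -0.5 0.1 0 0 0;0.03 -1 0.2 0 0 0;0.03 -1 0.2 0 0 0"

```text
clock: 23.35
tcp_pos: [0.4745, -0.1975, 0.4313]
tcp_rot: [-0.224, -3.129, 0.002]
ft_force: [-0.5, 0.8, -0.2]
finger_gap: 0.0854
grasp_force: 0.0
```

>>> arm_command:
  plan: "0.02 -0.5 0.15 0 0 0;0.02 -1 0.3 0 0 0;0.02 -1 0.3 0 0 0;0.02 -1 0.3 0 0 0;0.02 -1 0.3 0 0 0"

```text
clock: 23.98
tcp_pos: [0.4562, -0.3125, 0.3974]
tcp_rot: [-0.215, -3.132, 0.003]
ft_force: [0.2, -0.2, 0.6]
finger_gap: 0.0857
grasp_force: 0.0
```

Run:
```python
from plan import *
s=robot.read_state();print(s["clock"],s["q"],s["tcp_pos"])
print(rel(now(),kpose((.455,-.318),.24,82)))
ci=eyes.camera_info("wrist");f=eyes.grab_frame("wrist");import pickle;pickle.dump((ci,f),open("w.pkl","wb"))
p=proj("wrist",[[.455,-.318,.102]]);print(p)
for l in("selector_grip","selector"): print([(np.round(r["location"],1),round(r["conf"],2),onz("wrist",r["location"],.108)) for r in search_frame("wrist",l)])
# rectified top view on the lid plane z=.0705 and bar-top plane z=.116, 1 px = .25 mm, az 0 (=+x) right, +y up
H=[]
for z in(.0705,.116):
    u,v=np.meshgrid(np.arange(400),np.arange(400))
    X=.455+(u-200)*.25e-3;Y=-.318-(v-200)*.25e-3
    q=proj("wrist",np.c_[X.ravel(),Y.ravel(),np.full(X.size,z)]).reshape(400,400,2).astype(np.float32)
    im=cv2.remap(f[:,:,::-1].copy(),q[...,0],q[...,1],cv2.INTER_CUBIC)
    cv2.line(im,(200,0),(200,399),(0,0,255),1);cv2.line(im,(0,200),(399,200),(0,0,255),1);H.append(im)
cv2.imwrite("pics/top.png",np.hstack(H))
```

```text
23.975 [-0.715  0.334 -0.     1.237 -0.003 -0.578] [ 0.456 -0.313  0.397]
[ 0.004 -0.046  0.022 -0.004 -0.004  0.005]
[[272.555 202.487]]
[(array([268.5, 193.6]), 0.96, array([ 0.445, -0.32 ,  0.108]))]
[(array([267.4, 192.6]), 0.74, array([ 0.444, -0.321,  0.108])), (array([551.9, 343.7]), 0.34, array([ 0.625, -0.078,  0.108]))]
```

View pics/top.png

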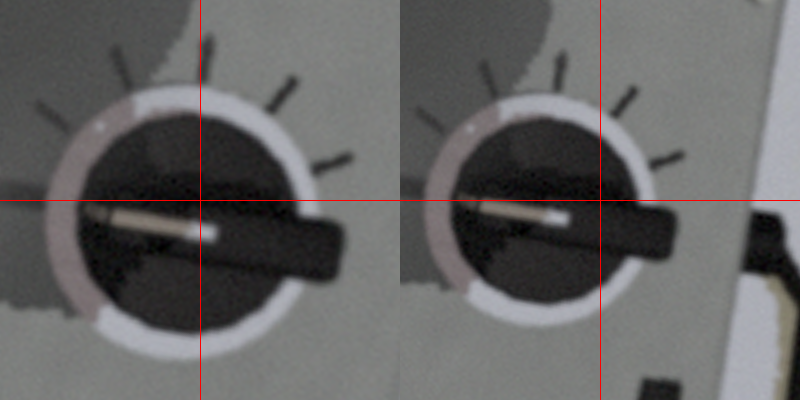

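Run:
```python
from plan import *
n=now();C=(.4471,-.3226);A=kpose(C,.18,80.5);B=kpose(C,.110,80.5);print(rel(n,A),rel(A,B))
```

```text
[ 0.06  -0.086  0.522 -0.005 -0.004  0.053] [0.    0.    0.583 0.    0.    0.   ]
```

>>> arm_command:
  plan: "0.06 -0.09 0.25 0 0 0.05;0.06 -0.09 0.52 0 0 0.05;0.06 -0.09 0.52 0 0 0.05;0.06 -0.09 0.52 0 0 0.05"

```text
clock: 24.62
tcp_pos: [0.4468, -0.3242, 0.3355]
tcp_rot: [-0.26, -3.129, 0.004]
ft_force: [0.9, -0.3, -0.2]
finger_gap: 0.0853
grasp_force: 0.0
```

Run:
```python
from plan import *
C=(.4471,-.3226);print(rel(now(),kpose(C,.110,80.5)))
```

```text
[-0.001  0.015  0.59  -0.005 -0.003  0.   ]
```

>>> arm_command:
  plan: "0 0.01 0.2 0 0 0;0 0.01 0.4 0 0 0;0 0.01 0.55 0 0 0;0 0.01 0.58 0 0 0;0 0.01 0.58 0 0 0"

```text
clock: 25.25
tcp_pos: [0.447, -0.3236, 0.2659]
tcp_rot: [-0.26, -3.129, 0.005]
ft_force: [-0.1, -0.1, 0.2]
finger_gap: 0.0857
grasp_force: 0.0
```

>>> arm_command:
  plan: "0 0 0 0 0 0;0 0 0 0 0 0;0 0 0 0 0 0;0 0 0 0 0 0;0 0 0 0 0 0;0 0 0 0 0 0;0 0 0 0 0 0;0 0 0 0 0 0"
  claw: 0

```text
clock: 26.25
tcp_pos: [0.4465, -0.3222, 0.2651]
tcp_rot: [-0.259, -3.129, -0.002]
ft_force: [0.3, 5.3, 5.2]
finger_gap: 0.013
grasp_force: 59.9
```

>>> arm_command:
  plan: "0 0 0 0 0 0.15;0 0 0 0 0 0.3;0 0 0 0 0 0.45;0 0 0 0 0 0.6;0 0 0 0 0 0.8;0 0 0 0 0 1;0 0 0 0 0 1"

```text
clock: 27.12
tcp_pos: [0.447, -0.3209, 0.265]
tcp_rot: [-1.059, -2.956, -0.007]
ft_force: [1.9, 9.7, 6.7]
finger_gap: 0.0129
grasp_force: 60.2
```

>>> arm_command:
  plan: "0 0 0 0 0 0.2;0 0 0 0 0 0.4;0 0 0 0 0 0.6;0 0 0 0 0 0.8;0 0 0 0 0 1;0 0 0 0 0 1"

```text
clock: 27.88
tcp_pos: [0.448, -0.3202, 0.2651]
tcp_rot: [-1.787, -2.582, -0.013]
ft_force: [6.4, 13.6, 6.0]
finger_gap: 0.0129
grasp_force: 60.0
```

>>> arm_command:
  plan: "0 0 0 0 0 0.2;0 0 0 0 0 0.4;0 0 0 0 0 0.6;0 0 0 0 0 0.8;0 0 0 0 0 1;0 0 0 0 0 1;0 0 0 0 0 1;0 0 0 0 0 1"

```text
clock: 28.88
tcp_pos: [0.4493, -0.3201, 0.2651]
tcp_rot: [-2.393, -2.033, -0.018]
ft_force: [13.3, 13.8, 2.4]
finger_gap: 0.0128
grasp_force: 59.4
```

Run:
```python
from plan import *
s=robot.read_state();print(s["clock"],s["q"],s["ft_force"],s["torque"])
print(np.rad2deg(np.arctan2(now()[1][1,1],now()[1][0,1])))
```

```text
28.875 [-0.737  0.411 -0.242  0.917  0.011  0.996] [13.251 13.763  2.389] [ 2.713 -2.364  0.059]
-9.282015125965419
```

>>> arm_command:
  plan: "0 0 0 0 0 0;0 0 0 0 0 0;0 0 0 0 0 0;0 0 0 0 0 0;0 0 0 0 0 0"
  claw: 1

```text
clock: 29.5
tcp_pos: [0.4462, -0.3234, 0.2646]
tcp_rot: [-2.398, -2.028, 0.006]
ft_force: [-0.7, 0.0, 0.4]
finger_gap: 0.0855
grasp_force: 0.0
```

>>> arm_command:
  plan: "0 0 -0.15 0 0 0;0 0 -0.5 0 0 0;0 0 -1 0 0 0;0 0 -1 0 0 0;0 0 -1 0 0 0"

```text
clock: 30.12
tcp_pos: [0.4467, -0.3231, 0.3846]
tcp_rot: [-2.398, -2.029, 0.005]
ft_force: [-0.4, 0.2, -0.2]
finger_gap: 0.0851
grasp_force: 0.0
```

Run:
```python
from plan import *
s=robot.read_state();print(s["clock"],s["ft_force"],s["tcp_pos"])
f=eyes.grab_frame("wrist");C=np.array([.4471,-.3226])
u,v=np.meshgrid(np.arange(200),np.arange(200))
X=C[0]+(u-100)*.4e-3;Y=C[1]-(v-100)*.4e-3
q=proj("wrist",np.c_[X.ravel(),Y.ravel(),np.full(X.size,.116)]).reshape(200,200,2).astype(np.float32)
g=cv2.cvtColor(cv2.remap(f,q[...,0],q[...,1],cv2.INTER_CUBIC),cv2.COLOR_RGB2GRAY)
# index line brightness along candidate azimuths (radius 3..22 mm), minus flanks
def val(a,r,o): 
    a=np.deg2rad(a);x=100+(r*np.cos(a)-o*np.sin(a))/.4;y=100-(r*np.sin(a)+o*np.cos(a))/.4
    return g[int(round(y)),int(round(x))].astype(float)
sc={a:np.mean([val(a,r,0)-.5*val(a,r,4)-.5*val(a,r,-4) for r in np.arange(3,21,1.)]) for a in range(-180,180,3)}
print(sorted(((round(v),k) for k,v in sc.items()),reverse=True)[:6])
for i in range(30,172,6): print("".join(" .:-=+*#%@"[min(9,int(x)//22)] for x in g[i,20:180:3]))
fs={c:eyes.grab_frame(c) for c in("scene","side")}
for c in fs: print([(np.round(r["location"]).tolist(),round(r["conf"],2)) for r in search_frame(c,"spindle_a")])
import fit
for c in fs:
  for r in silhouettes(c,"scoop")[:2]: 
    m=r["pixels"]; P=render=fit.render(c,fit.SC,fit.Tsc(ps)); P=cv2.resize(P.astype(np.uint8),(560,420),interpolation=3)>0
    print(c,r["location"],round(r["conf"],2),"in-model frac",(m&P).sum()/m.sum(),m.sum())
  for l in("tin","jar","tape"): print(c,l,[(np.round(r["location"]).tolist(),round(r["conf"],2)) for r in search_frame(c,l)][:2])
```

```text
30.125 [-0.375  0.18  -0.19 ] [ 0.447 -0.323  0.385]
[(84, 72), (81, 69), (69, 75), (67, 66), (44, 63), (36, 78)]
----------=======-.  .  ..    .:--......:::-=======---
---------===**=:  ...         .:--........:.:-======--
=+++++++*###*=:........       .=+-..........::-++***+=
.:----=+###*=:.........       :==:....:::....::=*###*+
......-*###+:.........      ..=+=:   .:::......:+####*
=--:::=####=...........      .=+-.   ....:::::::=*###*
++++++*####=.........        :==:   ....::.::::::+###*
+++++++###*:.........       .-+=.   .......::::::=####
++++++*###*:..........     .:*#+:.. ..........:::+###*
+++++++####=..........     .=*#=.. ............:-*###*
+++++++*###+........       .:==:..  ............-*###*
++++++++###*-. .....      ........ ............-*###*+
+++++++++*##*=......      .......  ...........-*###*++
++++++++++*###+:..         ......  ..........=*###*+++
+++++++++++*###*=: .     . .....  .........=*####*++++
+++++++++++++*###*+:.   ........  ......:=*####*++++++
+++++++++++++++*####*=.  ......   ..:-+*#####*++++++++
++++++++++++++++++**#=. .... .  :+*######**++++++++
[... 282 characters left out ...]
+++++++++++++++++++++++++++++++++++++++++++++++++++
[([249.0, 216.0], 0.87), ([218.0, 224.0], 0.81), ([367.0, 267.0], 0.78), ([338.0, 179.0], 0.71), ([191.0, 231.0], 0.53)]
[([180.0, 279.0], 0.76), ([335.0, 324.0], 0.73), ([297.0, 150.0], 0.71), ([284.0, 156.0], 0.54)]
scene [371.2, 211.1] 0.71 in-model frac 0.9433814916048419 2561
scene [318.1, 278.2] 0.18 in-model frac 0.0 1606
scene tin [([318.0, 278.0], 0.67), ([370.0, 211.0], 0.5)]
scene jar [([203.0, 281.0], 0.91)]
scene tape [([245.0, 189.0], 0.85)]
side [245.5, 339.4] 0.77 in-model frac 0.991523581830037 4601
side tin [([190.0, 224.0], 0.69)]
side jar [([245.0, 145.0], 0.66), ([373.0, 140.0], 0.24)]
side tape [([336.0, 225.0], 0.77)]
```

```bash
python3 -c "
from cell import robot
print(robot.close_job())"
```

```text
the job is handed in; nothing more can be done
None
```

The job is handed in at about 31 s: the three spindles lie in one closed line against the end stop, the empty scoop is back flat on the bench, the selector is at its third click, and the tin, tape and jar are undisturbed; on the way to the pour the scoop lip briefly touched the trough's edge at about 5 N, and the trough showed no effect.

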